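# Build the soap and balm gift tower on the display board

### The arm

A 6-joint arm with a two-finger parallel gripper is mounted at the origin on a cart in front of the work surface, level with it; the furniture and walls round the work are solid. World frame = base frame: x ahead of the robot, y to its left, z up, the work surface at z = 0. Lengths are in m, angles in rad, forces in N, time in s.
With the tool pointing down it reaches from about 0.3 to 0.875 m from the base axis. Payload 6.4 kg.
Tool frame: the origin (TCP) lies at the very end of the fingers, on their centre line; the grasp point (between the pads) lies 19 mm behind it; z points along the fingers, y is the line along which they close (so a half turn about z gives the same grasp; the last joint's range is limited). The gripper opens to 85 mm and grips with 20 to 120 N. Pads are 22 mm wide; open, the fingers measure 114 mm over their backs; the gripper's body (76 mm by 85 mm) begins 54 mm behind the grasp point. The pads swing forward as they close: fully open they stand 13 mm farther back than shut.
Start: joints at [1.08, 0.181, 1.607, -0, 1.354, -0.206], TCP at [0.162, 0.552, 0.231] pointing down, gripper open.
Joint ranges: [-2.99, 2.99], [-0.89, 2.07], [0.3, 2.58], [-1.14, 4.28], [0, 2.63], [-3.12, 3.12]. Speed limits (rad/s): [2.57, 2.57, 3.01, 3.14, 3.14, 3.14].

### API

Orientations are given as a unit quaternion [w, x, y, z].
In Python, from bench import ctrl, imaging gives the robot as it stands (ctrl), with the cameras (imaging).
- The arm moves only by the tool jog_arm, called by a JSON object that holds its "method" and its "body". Schema: {"type":"object","properties":{"increments":{"type":"array","items":{"type":"number"},"minItems":7,"maxItems":70},"only":{"type":"string"},"quiet":{"type":"boolean"},"lines":{"type":"string"}},"required":["increments"],"additionalProperties":false}. increments is one flat list of numbers that holds 1 to 10 rows one after another, with no inner brackets; each row has 7 numbers: dx, dy, dz in a scale on which 1.0 is 0.75 m, then a rotation vector rx, ry, rz in a scale on which 1.0 is 180 degrees, then the opening from 0.0 (shut) to 1.0 (fully open); each row is the pose to reach, as a shift and turn from the pose commanded when the call began, along the tool's axes at that moment; what a row does not reach only later rows make up. A row lasts 1/8 s, in which the tool goes at most 0.0625 m and 0.188 rad, less where a joint would pass 70% of its speed; a pose out of reach is approached as far as the arm can. The fingers move at their own pace and stop on an object; the grip force is fixed at half the most. Time passes only in rows, so rows that do not move let the fingers close. The tool returns the time, the measured TCP pose, the force, the opening and the grip force at its end. only (a regular expression) keeps the lines of the reply that match it, lines (a string "A,B") keeps lines A to B, and quiet returns only ok. No shift or turn number may pass 1 either way. Input that does not fit is refused with a message, and nothing moves.
- ctrl.get_obs(): the state, without advancing time (a new reading comes with each control period).
- imaging.camera(name): name is "scene" or "top" or "wrist"; returns the picture (480x640x3 uint8, blue, green, red); there is no depth.
- imaging.camera_params(name): a dict with "fovy" (degrees; the focal length in pixels is half the picture's height over the tangent of half this angle, whatever the lens; pixels are square), "cx", "cy" (the principal point, pixels), "dist" ([k1, k2, p1, p2, k3] as OpenCV has them; the pictures are not rectified), "view" (4x4, takes a point from world to camera coordinates). Camera axes: x right, y up, looking along -z (the intrinsics and any distortion apply to the point x, -y, -z); pixel columns grow to the right and rows downward; lengths in m; the calibration is good to about 2 mm. A picture is of the moment at which its call begins: read the wrist's pose just before it. camera_params takes no time and is no camera call; for the wrist camera it gives the pose at the moment of the call.
- ctrl.hand_in(): hands the job in; it is judged then, once.
The state is a dict: "time_s": time; "q": joint angles; "dq": joint speeds; "joint_efforts": joint torques, N m; "eef_pos": TCP position; "eef_rot": TCP orientation; "wrist_force": force on the tool from outside, world axes, zero at the start; "torque": the same for the moment, N m; "opening": opening from 0.0 (shut) to 1.0 (fully open); "grasp_force": force on a finger pad.
Only numpy, scipy, OpenCV 4.12 (cv2) and the standard library are available. Lean on these libraries where they do the work, as an engineer would, in place of code of your own. Each camera call takes 0.05 s, during which the arm holds its last target. There are 200 camera calls.

### The job

Build the gift tower in the middle of the larger, dark round board, leaving the pale board empty: the blue soap box first, lying flat, then the yellow soap box squarely on top of it with the edges lined up, then the flat green-lidded tin in the middle of the yellow box, and last the lip balm standing upright in the middle of the tin. Do not shove or knock over the other goods on the counter.

Things in the scene. Friction and masses are not known exactly. Their poses are not given: they have to be found in the camera images.
- blue_soap: Light-blue soap box (smooth rigid carton), 58 x 88 x 30 mm, about 0.09 kg, lying flat at the start. Origin: centre of its underside; x runs along the 58 mm side, y along the 88 mm side, z up (the top is 30 mm above the origin).
- yellow_soap: Orange-yellow soap box (smooth rigid carton), 58 x 88 x 30 mm, about 0.09 kg, lying flat at the start. Origin: centre of its underside; x runs along the 58 mm side, y along the 88 mm side, z up (the top is 30 mm above the origin).
- balm_tin: Flat round screw-lid tin, bright metal base and ribbed green lid with a small metal disc in its middle; 52 mm in diameter, 22 mm high, about 0.06 kg. Origin: centre of its underside, z up. The lid is fixed.
- lip_balm: Lip-balm tube, white with a yellow cap, standing upright on its base at the start; 17 mm in diameter, 67 mm high, 20 g. Origin: centre of its foot, z up (along the tube).
- dark_board: Larger round board, dark brown with thin pale stripes: the place for the tower. 210 mm in diameter, 18 mm thick, fixed to the counter. Origin: centre of its underside, z up; its top is 18 mm above the origin. It and the pale board swap sides from start to start.
- pale_board: Smaller round board, pale wood with dark stripes: not to be used. 170 mm in diameter, 18 mm thick, fixed. Origin: centre of its underside.
- pink_jar: Pink jar with black lid, a bystander that stands loose: 77 mm in diameter, 84 mm high. Origin: centre of its underside.
- candle: Single yellow beeswax candle stick lying loose, a bystander: 132 mm long along its y axis, 23 mm wide and high. Origin: centre of its underside.
- oil_tin: Yellow oil tin with a pale screw cap, a bystander that stands loose: 70 mm in diameter, 128 mm high. Origin: centre of its underside.

How it is judged:
On the way, in this order (a step that is already met when the one before it is completed fails the run):
1. the blue soap box lies on the middle of the dark board, let go (horizontal distance between blue_soap and dark_board below 0.015 m and z of blue_soap in the frame of dark_board between 0.013 and 0.023 m and angle between blue_soap's own z axis and vertical below 0.1 rad and linear speed of blue_soap below 0.02 m/s and contact force between the fingers and blue_soap below 0.1 N), for 0.2 s.
2. the yellow soap box lies squarely on the blue one, let go (horizontal distance between yellow_soap and blue_soap below 0.012 m and z of yellow_soap in the frame of blue_soap between 0.025 and 0.035 m and angle between yellow_soap's own z axis and vertical below 0.1 rad and angle between the x axis of yellow_soap and the x axis of blue_soap, either way round below 0.2 rad and linear speed of yellow_soap below 0.02 m/s and contact force between the fingers and yellow_soap below 0.1 N), for 0.2 s.
3. the tin lies on the middle of the yellow box, let go (horizontal distance between balm_tin and yellow_soap below 0.012 m and z of balm_tin in the frame of yellow_soap between 0.025 and 0.035 m and angle between balm_tin's own z axis and vertical below 0.1 rad and linear speed of balm_tin below 0.02 m/s and contact force between the fingers and balm_tin below 0.1 N), for 0.2 s.
4. the lip balm stands on the middle of the tin, let go (horizontal distance between lip_balm and balm_tin below 0.012 m and z of lip_balm in the frame of balm_tin between 0.017 and 0.027 m and angle between lip_balm's own z axis and vertical below 0.1 rad and linear speed of lip_balm below 0.02 m/s and contact force between the fingers and lip_balm below 0.1 N), for 0.2 s.
At the end, for the whole second after the job is handed in: In a tower, each flat, upright, released and at rest: blue soap box on the dark board (centre within 15 mm of the board's), yellow box on it (12 mm, parallel within 0.2 rad), tin on that (12 mm), lip balm standing on the tin (12 mm) (horizontal distance between blue_soap and dark_board below 0.015 m and z of blue_soap in the frame of dark_board between 0.013 and 0.023 m and angle between each of blue_soap, yellow_soap, balm_tin, lip_balm's own z axis and vertical below 0.1 rad and linear speed of each of blue_soap, yellow_soap, balm_tin, lip_balm below 0.02 m/s and horizontal distance between yellow_soap and blue_soap below 0.012 m and z of yellow_soap in the frame of blue_soap between 0.025 and 0.035 m and angle between the x axis of yellow_soap and the x axis of blue_soap, either way round below 0.2 rad and horizontal distance between balm_tin and yellow_soap below 0.012 m and z of balm_tin in the frame of yellow_soap between 0.025 and 0.035 m and horizontal distance between lip_balm and balm_tin below 0.012 m and z of lip_balm in the frame of balm_tin between 0.017 and 0.027 m); the robot touches nothing.
It fails at once if the pink jar is pushed more than 3 cm or tipped over (distance of pink_jar from where it was at the start of the episode above 0.03 m or angle between pink_jar's own z axis and vertical above 0.5 rad).
It fails at once if the beeswax candle is pushed more than 3 cm or tipped over (distance of candle from where it was at the start of the episode above 0.03 m or angle between candle's own z axis and vertical above 0.5 rad).
It fails at once if the oil tin is pushed more than 3 cm or tipped over (distance of oil_tin from where it was at the start of the episode above 0.03 m or angle between oil_tin's own z axis and vertical above 0.5 rad).
It also fails if it takes over 104 s, if anything falls off the work surface, if the arm or the gripper's body presses on something with over 40 N, if the wrist force passes 120 N, or if a joint passes its speed limit or range.

## Working session

There is one attempt and no reset: what is moved stays moved. The work goes in short steps, Python scripts to look and compute and a tool call to move; the robot and the scene stay as the last step left them, time stands still between calls to the robot, and variables do not carry over. Pictures are saved under pics/ and viewed, at most 14 in all, crops included, and the job is handed in when it is done.

```bash
ls; mkdir -p pics
```

Run:
```python
from bench import ctrl, imaging
import cv2, numpy as np
for n in ("top","scene"):
    im=imaging.camera(n); cv2.imwrite(f"pics/{n}0.png",im); p=imaging.camera_params(n); print(n,p["fovy"],p["cx"],p["cy"],p["dist"],np.round(p["view"],3).tolist())
o=ctrl.get_obs(); print(o["eef_pos"],o["eef_rot"],o["time_s"],o["opening"])
```

```text
bench.py
pics
top 46.8033827230699 320.19627444684505 234.66181811367812 [-0.16654799  0.          0.          0.          0.        ] [[0.026, -1.0, -0.008, 0.011], [0.996, 0.025, 0.09, -0.532], [-0.09, -0.01, 0.996, -1.264], [0.0, 0.0, 0.0, 1.0]]
scene 46.80278552229631 323.850982918467 237.32105136408424 [-0.16797953  0.          0.          0.          0.        ] [[0.841, -0.541, -0.001, -0.447], [0.378, 0.585, 0.717, -0.244], [-0.388, -0.604, 0.697, -1.058], [0.0, 0.0, 0.0, 1.0]]
[0.16127979 0.5514134  0.230492  ] [-2.85099725e-04  1.41900045e-01  9.89880683e-01 -7.28097897e-04] 0.1 1.0016718017979
```

View pics/top0.png

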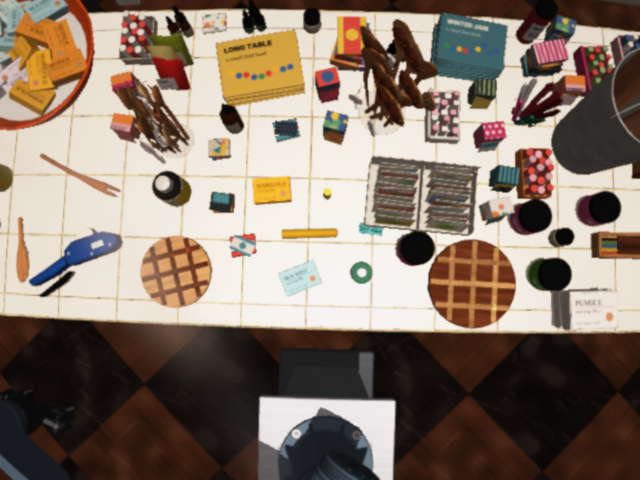

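View pics/scene0.png

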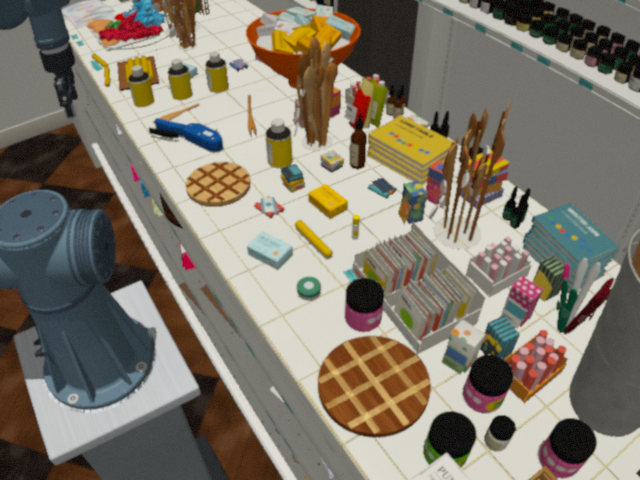

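The top view shows the blue soap at (300,277), yellow soap (272,190), lip balm (327,193), tin (361,272), dark board (472,283), pink jar (415,247) and candle (310,233). The scene view shows blue (270,249), yellow (328,200), tin (308,288), balm (355,227) and board (375,384).

Create h.py:
```python
from bench import ctrl, imaging
import cv2, numpy as np
from scipy.spatial.transform import Rotation as R
def cal(n):
    p=imaging.camera_params(n); f=240/np.tan(np.radians(p["fovy"])/2)
    return np.array([[f,0,p["cx"]],[0,f,p["cy"]],[0,0,1]]),np.array(p["dist"],float),np.array(p["view"],float)
def ray(c,uv):
    K,d,V=c; x=cv2.undistortPointsIter(np.array(uv,float).reshape(-1,1,2),K,d,None,None,(3,40,1e-9)).reshape(-1,2)
    D=np.c_[x[:,0],-x[:,1],-np.ones(len(x))]@V[:3,:3]
    return -V[:3,:3].T@V[:3,3],D/np.linalg.norm(D,axis=1,keepdims=True)
def onz(c,uv,z):
    o,D=ray(c,uv); return o+D*((z-o[2])/D[:,2])[:,None]
def tri(cs,uvs):
    A=np.zeros((3,3));b=np.zeros(3)
    for c,uv in zip(cs,uvs):
        o,D=ray(c,[uv]);P=np.eye(3)-np.outer(D[0],D[0]);A+=P;b+=P@o
    return np.linalg.solve(A,b)
def proj(c,X):
    K,d,V=c; p=V[:3,:3]@np.array(X)+V[:3,3]
    return cv2.projectPoints(np.array([[p[0],-p[1],-p[2]]]),np.zeros(3),np.zeros(3),K,d)[0].ravel()
def blob(im,lo,hi,near,r):
    "largest HSV-mask contour within r px of near"
    m=cv2.inRange(cv2.cvtColor(im,cv2.COLOR_BGR2HSV),np.array(lo),np.array(hi)); k=np.zeros_like(m)
    cv2.circle(k,(int(near[0]),int(near[1])),int(r),255,-1); m=cv2.morphologyEx(m&k,cv2.MORPH_CLOSE,np.ones((3,3)))
    cs=cv2.findContours(m,cv2.RETR_EXTERNAL,cv2.CHAIN_APPROX_NONE)[0]
    return max(cs,key=cv2.contourArea) if cs else None
def cen(c):
    m=cv2.moments(c); return np.array([m["m10"],m["m01"]])/m["m00"]
def totool(X,tcp=None):
    "world TCP target -> shift in tool axes"
    o=ctrl.get_obs(); w,x,y,z=o["eef_rot"]; r=R.from_quat([x,y,z,w])
    return r.inv().apply(np.array(X)-o["eef_pos"]),r
BLUE=([80,25,120],[110,255,255]);YEL=([15,140,120],[32,255,255]);GRN=([60,80,40],[90,255,220]);BRN=([0,60,30],[22,255,200])
```

Create a.py:
```python
from h import *
T=cv2.imread("pics/top0.png");S=cv2.imread("pics/scene0.png");ct,cs=cal("top"),cal("scene")
print("cam",ray(ct,[[320,240]])[0],ray(cs,[[320,240]])[0])
for n,col,a,ra,b,rb,z in [("blue",BLUE,(300,277),30,(270,249),35,.03),("yellow",YEL,(272,190),27,(328,200),28,.03),("tin",GRN,(361,272),18,(308,288),20,.02),("balm",YEL,(327,193),10,(355,220),10,.06),("candle",YEL,(310,233),32,(313,238),28,.015)]:
    A=blob(T,*col,a,ra);B=blob(S,*col,b,rb); X=tri([ct,cs],[cen(A),cen(B)])
    r=cv2.minAreaRect(onz(ct,A.reshape(-1,2),z)[:,:2].astype(np.float32)*1000)
    print(n,cv2.contourArea(A),cv2.contourArea(B),"tri",X.round(3),"rect",np.round(r[0],1),np.round(r[1],1),round(r[2],1))
A=blob(T,*BRN,(472,283),50);B=blob(S,*BRN,(375,384),65)
print(cv2.contourArea(A),cv2.contourArea(B))
for nm,C,c in(("t",A,ct),("s",B,cs)):
    P=onz(c,C.reshape(-1,2),.018)[:,:2].astype(np.float32); print("board",nm,cv2.minEnclosingCircle(P),P.min(0),P.max(0))
J=blob(T,[0,0,0],[180,255,50],(415,247),22); print("jar lid",onz(ct,[cen(J)],.084), onz(ct,[(171,188)],.1))
```

```bash
python3 a.py
```

```text
cam [0.41647627 0.01175405 1.30641347] [ 0.05800166 -0.73720076  0.91209661]
blue 792.0 743.0 tri [0.431 0.07  0.024] rect [430.7  69.6] [54.6 83.2] 23.3
yellow 861.5 738.5 tri [0.635 0.143 0.017] rect [633.3 141.4] [59.9 86.5] 4.0
tin 294.0 316.0 tri [ 0.447 -0.072  0.018] rect [446.6 -71.8] [44.  46.4] 1.4
balm 28.0 34.0 tri [0.626 0.012 0.061] rect [626.4  11.7] [13.8 13.6] 1.4
candle 372.0 346.0 tri [0.535 0.052 0.014] rect [535.9  51.4] [ 18.8 126.5] 1.5
5919.0 8785.5
board t ((0.42152872681617737, -0.3324631154537201), 0.11069299280643463) [ 0.31107634 -0.43799108] [ 0.5313293  -0.22897896]
board s ((0.425385445356369, -0.3367753028869629), 0.1081097424030304) [ 0.31974962 -0.4408109 ] [ 0.53004944 -0.22994302]
jar lid [[ 0.50278988 -0.18924931  0.084     ]] [[0.62120844 0.3605122  0.1       ]]
```

The manual's scale: shifts go in shares of 0.75 m and turns go in shares of 180 degrees. Converting my numbers, -0.394 m is -0.5253, -0.386 m is -0.5147, 0.88 rad is 0.2801.

{"method": "jog_arm", "body": {"increments": [-0.5253, -0.5147, -0.0267, 0, 0, 0.2801, 1, -0.5253, -0.5147, -0.0267, 0, 0, 0.2801, 1, -0.5253, -0.5147, -0.0267, 0, 0, 0.2801, 1, -0.5253, -0.5147, -0.0267, 0, 0, 0.2801, 1, -0.5253, -0.5147, -0.0267, 0, 0, 0.2801, 1, -0.5253, -0.5147, -0.0267, 0, 0, 0.2801, 1, -0.5253, -0.5147, -0.0267, 0, 0, 0.2801, 1, -0.5253, -0.5147, -0.0267, 0, 0, 0.2801, 1, -0.5253, -0.5147, -0.0267, 0, 0, 0.2801, 1, -0.5253, -0.5147, -0.0267, 0, 0, 0.2801, 1]}}

```text
time_s: 1.35
eef_pos: [0.4323, 0.0678, 0.2512]
eef_rot: [0.0, 0.552, 0.834, -0.0]
wrist_force: [-0.5, -0.1, 0.2]
opening: 1.001
grasp_force: 0.0
```

Run:
```python
from h import *
c=cal("wrist");cv2.imwrite("pics/w1.png",imaging.camera("wrist")); np.save("w1v.npy",c[2])
print(ray(c,[[320,240]]),proj(c,[.431,.07,.03]),c[0][0,0],c[1]); print(totool([.431,.07,.25])[0],ctrl.get_obs()["time_s"])
```

```text
(array([0.40470219, 0.13557818, 0.39352495]), array([[ 0.12169303, -0.27465996, -0.95380958]])) [317.02424785 200.79791988] 345.41329159547524 [-0.04004191  0.          0.          0.          0.        ]
[ 0.00054035 -0.00011098  0.000887  ] 1.4
```

View pics/w1.png

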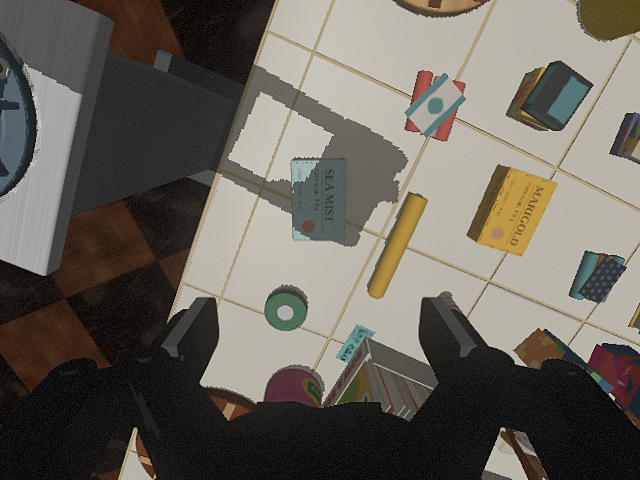

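The wrist view shows the blue box (shadowed) centred at about (319,200), where the first estimate projects to (317,201). Yellow's top face is at about (525,210) and the tin at (287,310). I'll refine blue and check heights from the top and wrist views.

Create b.py:
```python
from h import *
W=cv2.imread("pics/w1.png");K,d,_=cal("wrist");cw=(K,d,np.load("w1v.npy"));T=cv2.imread("pics/top0.png");ct=cal("top")
for n,lo,hi,a,ra,tc,ta,tr,z in [("blue",[80,35,60],[110,255,255],(319,200),58,BLUE,(300,277),30,.03),("yellow",[18,120,150],[32,255,255],(520,210),60,YEL,(272,190),27,.03),("tin",[60,80,30],[90,255,220],(287,310),30,GRN,(361,272),18,.022)]:
    A=blob(W,lo,hi,a,ra);B=blob(T,*tc,ta,tr);P=onz(cw,A.reshape(-1,2),z)[:,:2]
    r=cv2.minAreaRect(P.astype(np.float32)*1000); rb=cv2.minAreaRect(A);rt=cv2.minAreaRect(B)
    print(n,cv2.contourArea(A),cen(A).round(1),"tri",tri([cw,ct],[cen(A),cen(B)]).round(4),"rect-tri",tri([cw,ct],[rb[0],rt[0]]).round(4),"rect",np.round(r[0],1),np.round(r[1],1),round(r[2],1))
```

```bash
python3 b.py
```

```text
blue 5.5 [339.  214.9] tri [0.4396 0.0722 0.0951] rect-tri [0.4393 0.072  0.0973] rect [458.9  64.1] [ 5.1 10.4] 12.8
yellow 3832.0 [516.5 211.7] tri [0.6334 0.1428 0.0334] rect-tri [0.6325 0.1421 0.0361] rect [636.5 142.7] [57.5 87.1] 6.1
tin 30.0 [287.7 327.3] tri [ 0.4501 -0.0683  0.0594] rect-tri [ 0.4487 -0.0686  0.059 ] rect [457.1 -90.4] [38.   9.3] 25.3
```

Run:
```python
import cv2
h=cv2.cvtColor(cv2.imread("pics/w1.png"),cv2.COLOR_BGR2HSV)
for u,v in [(318,168),(340,230),(305,215),(360,200),(283,140),(275,305),(298,322),(300,260)]:print((u,v),h[v,u])
```

```bash
sed -i 's/\[80,35,60\],\[110,255,255\]/[68,24,60],[110,255,255]/; s/\[60,80,30\],\[90,255,220\]/[60,60,30],[90,255,220]/' b.py; python3 b.py
```

```text
(318, 168) [83 25 92]
(340, 230) [85 17 91]
(305, 215) [85 31 98]
(360, 200) [26 21 98]
(283, 140) [ 27  13 198]
(275, 305) [ 69  73 108]
(298, 322) [ 68  76 111]
(300, 260) [ 19  21 193]
blue 4221.0 [318.3 198.6] tri [0.4316 0.0704 0.0179] rect-tri [0.4313 0.0702 0.0198] rect [432.1  70.8] [57.3 89. ] 23.7
yellow 3832.0 [516.5 211.7] tri [0.6334 0.1428 0.0334] rect-tri [0.6325 0.1421 0.0361] rect [636.5 142.7] [57.5 87.1] 6.1
tin 1178.0 [285.  311.5] tri [ 0.4478 -0.0715  0.0216] rect-tri [ 0.4476 -0.0715  0.0219] rect [448.8 -71.6] [50.  50.2] 53.3
```

Converted, 0.244 m is 0.3253, 0.23 m is 0.3067.

{"method": "jog_arm", "body": {"increments": [0.004, 0, 0.08, 0, 0, 0, 1, 0.004, 0, 0.16, 0, 0, 0, 1, 0.004, 0, 0.24, 0, 0, 0, 1, 0.004, 0, 0.28, 0, 0, 0, 1, 0.004, 0, 0.3067, 0, 0, 0, 1, 0.004, 0, 0.3253, 0, 0, 0, 1, 0.004, 0, 0.3253, 0, 0, 0, 1]}}

```text
time_s: 2.28
eef_pos: [0.4289, 0.0744, 0.0067]
eef_rot: [-0.001, 0.55, 0.835, -0.0]
wrist_force: [0.5, -0.0, 1.1]
opening: 1.004
grasp_force: 0.0
```

{"method": "jog_arm", "body": {"increments": [0, 0, 0, 0, 0, 0, 0, 0, 0, 0, 0, 0, 0, 0, 0, 0, 0, 0, 0, 0, 0, 0, 0, 0, 0, 0, 0, 0, 0, 0, 0, 0, 0, 0, 0, 0, 0, 0, 0, 0, 0, 0]}}

```text
time_s: 3.02
eef_pos: [0.4312, 0.0735, 0.0086]
eef_rot: [0.001, 0.55, 0.835, 0.001]
wrist_force: [-1.1, 0.9, 5.0]
opening: 0.665
grasp_force: 64.5
```

Converted, -0.33 m is -0.44, -0.28 m is -0.3733.

{"method": "jog_arm", "body": {"increments": [0, 0, -0.0667, 0, 0, 0, 0, 0, 0, -0.1467, 0, 0, 0, 0, 0, 0, -0.2267, 0, 0, 0, 0, -0.04, -0.0187, -0.2667, 0, 0, 0, 0, -0.1067, -0.048, -0.2667, 0, 0, 0, 0, -0.1733, -0.08, -0.2667, 0, 0, 0, 0, -0.24, -0.1093, -0.2667, 0, 0, 0, 0, -0.3067, -0.14, -0.2667, 0, 0, 0, 0, -0.3733, -0.1707, -0.2667, 0, 0, 0, 0, -0.44, -0.2, -0.2667, 0, 0, 0, 0]}}

```text
time_s: 4.28
eef_pos: [0.4222, -0.2909, 0.2079]
eef_rot: [0.001, 0.55, 0.835, -0.0]
wrist_force: [0.8, -0.4, 0.0]
opening: 0.668
grasp_force: 64.9
```

Run:
```python
from h import *
print(totool([.4226,-.331,.2])[0],ctrl.get_obs()["opening"])
c=cal("wrist");cv2.imwrite("pics/w2.png",imaging.camera("wrist")); np.save("w2v.npy",c[2]);print(proj(c,[.423,-.334,.018]))
```

```text
[-0.03704165 -0.01544043  0.00791709] 0.6679713266078183
[301.17157926 247.87362788]
```

View pics/w2.png

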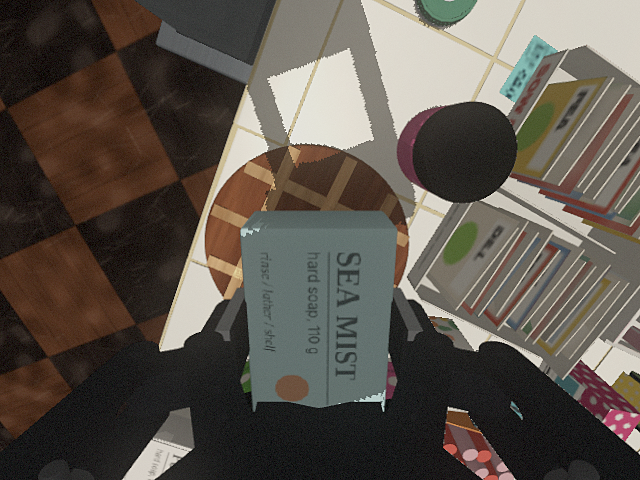

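The blue box is held square in the wrist view. The rim of the dark board is visible from (205,235) through (300,143) to (409,235), so I'll fit a circle to it at z = 18 mm.

Run:
```python
from h import *
K,d,_=cal("wrist");c=(K,d,np.load("w2v.npy"));W=cv2.imread("pics/w2.png")
from scipy.optimize import least_squares
def fit(P):
    s=least_squares(lambda p:np.hypot(*(P-p[:2]).T)-p[2],[.42,-.33,.105],loss="soft_l1",f_scale=.002);return s.x.round(4),np.abs(s.fun).mean().round(4),len(P)
print(fit(onz(c,[(205,235),(233,172),(300,143),(365,163),(409,235)],.018)[:,:2]))
for n,cc,near,r,pic in(("top",cal("top"),(472,283),50,"top0"),("scene",cal("scene"),(375,384),65,"scene0")):
    A=blob(cv2.imread(f"pics/{pic}.png"),*BRN,near,r).reshape(-1,2)
    for z in(.018,.012):print(n,z,fit(onz(cc,A,z)[:,:2]))
```

```text
(array([ 0.4285, -0.3329,  0.1038]), np.float64(0.0006), 5)
top 0.018 (array([ 0.4269, -0.3332,  0.1038]), np.float64(0.0043), 332)
top 0.012 (array([ 0.427 , -0.3348,  0.1043]), np.float64(0.0044), 332)
scene 0.018 (array([ 0.4244, -0.3356,  0.1047]), np.float64(0.0011), 305)
scene 0.012 (array([ 0.4269, -0.3329,  0.1054]), np.float64(0.0011), 305)
```

Converted, 0.179 m is 0.2387, -0.038 m is -0.0507.

{"method": "jog_arm", "body": {"increments": [-0.0507, -0.016, 0, 0, 0, 0, 0, -0.0507, -0.016, 0.08, 0, 0, 0, 0, -0.0507, -0.016, 0.1467, 0, 0, 0, 0, -0.0507, -0.016, 0.1933, 0, 0, 0, 0, -0.0507, -0.016, 0.22, 0, 0, 0, 0, -0.0507, -0.016, 0.232, 0, 0, 0, 0, -0.0507, -0.016, 0.2387, 0, 0, 0, 0, -0.0507, -0.016, 0.2387, 0, 0, 0, 0]}}

```text
time_s: 5.32
eef_pos: [0.4269, -0.3289, 0.0289]
eef_rot: [0.001, 0.55, 0.835, -0.0]
wrist_force: [1.0, -0.5, -1.9]
opening: 0.666
grasp_force: 64.8
```

Converted, 0.002 m is 0.0027.

{"method": "jog_arm", "body": {"increments": [0, 0, 0.0027, 0, 0, 0, 0, 0, 0, 0.0027, 0, 0, 0, 0, 0, 0, 0.0027, 0, 0, 0, 1, 0, 0, 0.0027, 0, 0, 0, 1, 0, 0, 0.0027, 0, 0, 0, 1, 0, 0, 0.0027, 0, 0, 0, 1, 0, 0, 0.0027, 0, 0, 0, 1]}}

```text
time_s: 6.2
eef_pos: [0.4266, -0.3286, 0.0263]
eef_rot: [0.0, 0.55, 0.835, -0.0]
wrist_force: [0.4, -0.7, -0.6]
opening: 1.001
grasp_force: 0.0
```

{"method": "jog_arm", "body": {"increments": [0, 0, -0.04, 0, 0, 0, 1, 0, 0, -0.12, 0, 0, 0, 1, 0, 0, -0.2, 0, 0, 0, 1, 0, 0, -0.2667, 0, 0, 0, 1, 0, 0, -0.2667, 0, 0, 0, 1]}}

```text
time_s: 6.82
eef_pos: [0.4285, -0.3308, 0.2316]
eef_rot: [0.005, 0.55, 0.835, -0.001]
wrist_force: [0.0, 0.5, -0.4]
opening: 1.002
grasp_force: 0.0
```

Run:
```python
from h import *
c=cal("wrist");cv2.imwrite("pics/w3.png",imaging.camera("wrist")); np.save("w3v.npy",c[2]);print(proj(c,[.427,-.3335,.048]))
cv2.imwrite("pics/top1.png",imaging.camera("top"))
print(totool([.634,.142,.25])[0])
```

```text
[314.15383481 211.06783036]
[ 0.35036887  0.37647442 -0.02373594]
```

View pics/w3.png

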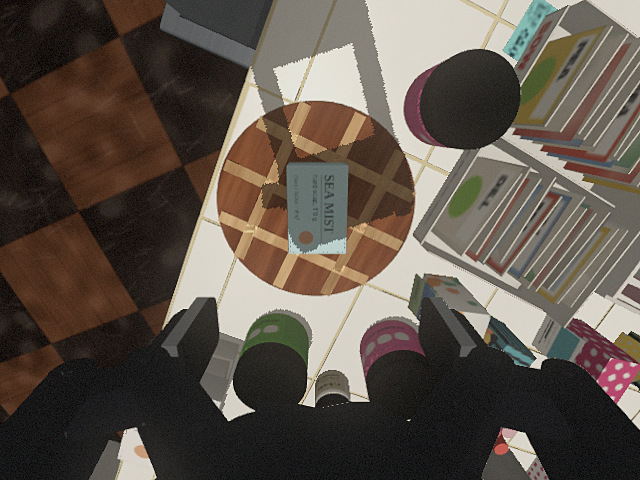

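The blue box lies on the board with its top face centred at about (318,208); the board centre at box-top height projects to (314,211), so the offset is a few mm. I'll measure the box so the yellow one can be aligned to it.

Run:
```python
from h import *
K,d,_=cal("wrist");cw=(K,d,np.load("w3v.npy"));W=cv2.imread("pics/w3.png");ct=cal("top");T=cv2.imread("pics/top1.png")
A=blob(W,[68,24,60],[110,255,255],(318,208),58);P=onz(cw,A.reshape(-1,2),.048)[:,:2].astype(np.float32)*1000
print(cv2.contourArea(A),cv2.minAreaRect(P),cen(A))
print("hand corners",(onz(cw,[(287,164),(349,163),(346,254),(289,254)],.048)*1000).round(1).tolist())
B=blob(T,*BLUE,proj(ct,[.427,-.3335,.048]),28)
print(cv2.contourArea(B),cv2.minAreaRect(onz(ct,B.reshape(-1,2),.048)[:,:2].astype(np.float32)*1000),tri([cw,ct],[cen(A),cen(B)]))
```

```text
5204.0 ((428.8693542480469, -331.2683410644531), (57.48816680908203, 88.72407531738281), 23.2733097076416) [316.91673072 206.96432232]
hand corners [[386.3, -302.3, 48.0], [438.8, -278.7, 48.0], [473.7, -361.5, 48.0], [421.1, -384.0, 48.0]]
61.0 ((450.5771484375, -360.7742919921875), (38.09782028198242, 14.795783042907715), 27.72952651977539) [ 0.43546621 -0.31936696  0.14604839]
```

Converted, 0.376 m is 0.5013, 0.35 m is 0.4667, 0.32 rad is 0.1019.

{"method": "jog_arm", "body": {"increments": [0.0533, 0.056, -0.0267, 0, 0, 0.0318, 1, 0.4667, 0.5013, -0.0267, 0, 0, 0.1019, 1, 0.4667, 0.5013, -0.0267, 0, 0, 0.1019, 1, 0.4667, 0.5013, -0.0267, 0, 0, 0.1019, 1, 0.4667, 0.5013, -0.0267, 0, 0, 0.1019, 1, 0.4667, 0.5013, -0.0267, 0, 0, 0.1019, 1, 0.4667, 0.5013, -0.0267, 0, 0, 0.1019, 1, 0.4667, 0.5013, -0.0267, 0, 0, 0.1019, 1, 0.4667, 0.5013, -0.0267, 0, 0, 0.1019, 1, 0.4667, 0.5013, -0.0267, 0, 0, 0.1019, 1]}}

```text
time_s: 8.18
eef_pos: [0.6327, 0.1433, 0.2431]
eef_rot: [-0.002, 0.675, 0.738, -0.002]
wrist_force: [0.3, -1.0, -0.5]
opening: 0.998
grasp_force: 0.0
```

Run:
```python
from h import *
c=cal("wrist");W=imaging.camera("wrist");cv2.imwrite("pics/w4.png",W); np.save("w4v.npy",c[2])
g=proj(c,[.635,.142,.03]);A=blob(W,[15,80,60],[34,255,255],g,70)
print(g,cv2.contourArea(A),cv2.minAreaRect(onz(c,A.reshape(-1,2),.03)[:,:2].astype(np.float32)*1000),totool([.635,.142,.006])[0])
print(tri([c,cal("top")],[cen(A),cen(blob(cv2.imread("pics/top0.png"),*YEL,(272,190),27))]))
```

```text
[319.95075107 206.54466004] 4707.0 ((637.0764770507812, 137.90328979492188), (65.05359649658203, 132.98695373535156), 0.7658851742744446) [3.37708020e-05 3.43151339e-03 2.37557381e-01]
[0.63751488 0.14317019 0.01251395]
```

View pics/w4.png

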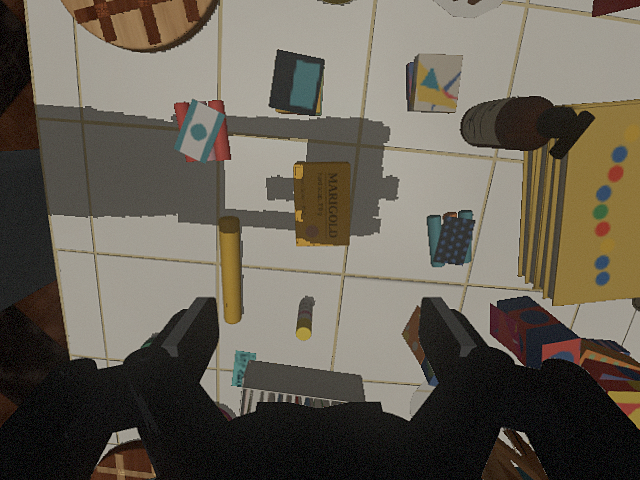

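The yellow box's top face spans about (297,161) to (350,246). The lip balm stands at (304,320), with its cap at (303,333), and no obstacle is near the box.

Run:
```python
from h import *
K,d,_=cal("wrist");c=(K,d,np.load("w4v.npy"));W=cv2.imread("pics/w4.png")
A=blob(W,[15,110,60],[34,255,255],(322,203),54);r=cv2.minAreaRect(onz(c,A.reshape(-1,2),.03)[:,:2].astype(np.float32)*1000)
print(r);ct=cal("top");B=blob(cv2.imread("pics/top0.png"),*YEL,(272,190),27)
print(tri([c,ct],[cen(A),cen(B)]))
print("capcentre tri",tri([c,ct],[(303,334),cen(blob(cv2.imread("pics/top0.png"),*YEL,(327,193),10))]))
o=ctrl.get_obs();x=R.from_quat(np.roll(o["eef_rot"],-1)).as_matrix();print(x.round(3),o["eef_pos"],totool([r[0][0]/1000,r[0][1]/1000,.006])[0])
```

```text
((636.6556396484375, 143.88345336914062), (57.57363510131836, 89.29846954345703), 6.228099346160889)
[0.63656755 0.14311158 0.01522135]
capcentre tri [0.62697206 0.01098177 0.06512764]
[[-0.087  0.996 -0.004]
 [ 0.996  0.087 -0.001]
 [-0.    -0.004 -1.   ]] [0.63261397 0.141803   0.2435701 ] [0.00176539 0.00524534 0.23754913]
```

Converted, 0.236 m is 0.3147, 0.225 m is 0.3, -0.02 rad is -0.0064.

{"method": "jog_arm", "body": {"increments": [0.0013, 0.0053, 0.08, 0, 0, -0.0064, 1, 0.0013, 0.0053, 0.16, 0, 0, -0.0064, 1, 0.0013, 0.0053, 0.2267, 0, 0, -0.0064, 1, 0.0013, 0.0053, 0.2667, 0, 0, -0.0064, 1, 0.0013, 0.0053, 0.3, 0, 0, -0.0064, 1, 0.0013, 0.0053, 0.3147, 0, 0, -0.0064, 1, 0.0013, 0.0053, 0.3147, 0, 0, -0.0064, 1]}}

```text
time_s: 9.1
eef_pos: [0.6368, 0.1418, 0.0095]
eef_rot: [-0.001, 0.669, 0.743, -0.001]
wrist_force: [-0.1, -0.5, -0.2]
opening: 1.002
grasp_force: 0.0
```

{"method": "jog_arm", "body": {"increments": [0, 0, 0, 0, 0, 0, 0, 0, 0, 0, 0, 0, 0, 0, 0, 0, 0, 0, 0, 0, 0, 0, 0, 0, 0, 0, 0, 0, 0, 0, 0, 0, 0, 0, 0, 0, 0, 0, 0, 0, 0, 0]}}

```text
time_s: 9.85
eef_pos: [0.6391, 0.1429, 0.0122]
eef_rot: [0.001, 0.669, 0.744, 0.001]
wrist_force: [0.2, -1.0, 6.8]
opening: 0.661
grasp_force: 65.8
```

Converted, -0.33 m is -0.44, -0.28 m is -0.3733, -0.3 rad is -0.0955.

{"method": "jog_arm", "body": {"increments": [0, 0, -0.0667, 0, 0, 0, 0, 0, 0, -0.1467, 0, 0, 0, 0, 0, 0, -0.2267, 0, 0, 0, 0, -0.04, -0.0227, -0.2667, 0, 0, 0, 0, -0.1067, -0.0613, -0.2667, 0, 0, 0, 0, -0.1733, -0.1, -0.2667, 0, 0, -0.0318, 0, -0.24, -0.1387, -0.2667, 0, 0, -0.0637, 0, -0.3067, -0.1773, -0.2667, 0, 0, -0.0955, 0, -0.3733, -0.216, -0.2667, 0, 0, -0.0955, 0, -0.44, -0.2533, -0.2667, 0, 0, -0.0955, 0]}}

```text
time_s: 11.1
eef_pos: [0.4826, -0.2069, 0.2107]
eef_rot: [0.0, 0.55, 0.835, -0.0]
wrist_force: [1.1, -1.1, -0.5]
opening: 0.663
grasp_force: 65.1
```

{"method": "jog_arm", "body": {"increments": [0, 0, 0, 0, 0, 0, 0]}}

```text
time_s: 11.22
eef_pos: [0.4822, -0.2088, 0.2106]
eef_rot: [0.0, 0.552, 0.834, -0.0]
wrist_force: [0.7, -0.5, -0.7]
opening: 0.66
grasp_force: 65.1
```

Run:
```python
from h import *
print(totool([.4288,-.3315,.2])[0])
```

```text
[-0.09213852 -0.09699712  0.01075027]
```

Converted, 0.12 m is 0.16, 0.1 m is 0.1333.

{"method": "jog_arm", "body": {"increments": [-0.0533, -0.056, 0, 0, 0, 0, 0, -0.1067, -0.112, 0, 0, 0, 0, 0, -0.1227, -0.1293, 0, 0, 0, 0, 0, -0.1227, -0.1293, 0.0667, 0, 0, 0, 0, -0.1227, -0.1293, 0.1333, 0, 0, 0, 0, -0.1227, -0.1293, 0.16, 0, 0, 0, 0, -0.1227, -0.1293, 0.16, 0, 0, 0, 0, -0.1227, -0.1293, 0.16, 0, 0, 0, 0]}}

```text
time_s: 12.22
eef_pos: [0.4319, -0.3282, 0.0915]
eef_rot: [0.001, 0.55, 0.835, -0.0]
wrist_force: [-1.3, -0.2, -1.2]
opening: 0.662
grasp_force: 65.1
```

Run:
```python
from h import *
print(totool([.4288,-.3315,.060])[0])
c=cal("wrist");cv2.imwrite("pics/w5.png",imaging.camera("wrist")); np.save("w5v.npy",c[2])
```

```text
[-0.00172961 -0.00421268  0.03149869]
```

View pics/w5.png

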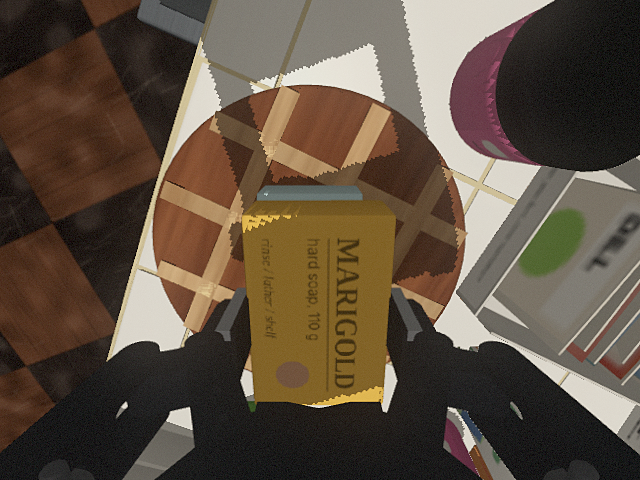

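The yellow box is held just above the blue one. The blue far edge is centred at about u=311 against about 319 for yellow, roughly 4–5 mm toward -y tool, which matches the computed shift.

Converted, 0.031 m is 0.0413, 0.028 m is 0.0373.

{"method": "jog_arm", "body": {"increments": [-0.0027, -0.006, 0, 0, 0, 0, 0, -0.0027, -0.006, 0.016, 0, 0, 0, 0, -0.0027, -0.006, 0.0293, 0, 0, 0, 0, -0.0027, -0.006, 0.0373, 0, 0, 0, 0, -0.0027, -0.006, 0.0413, 0, 0, 0, 0, -0.0027, -0.006, 0.0413, 0, 0, 0, 0]}}

```text
time_s: 13.02
eef_pos: [0.4275, -0.3318, 0.0602]
eef_rot: [-0.0, 0.55, 0.835, 0.0]
wrist_force: [-4.2, 4.6, 9.9]
opening: 0.661
grasp_force: 66.4
```

{"method": "jog_arm", "body": {"increments": [0, 0, 0, 0, 0, 0, 0, 0, 0, 0, 0, 0, 0, 1, 0, 0, 0, 0, 0, 0, 1, 0, 0, 0, 0, 0, 0, 1, 0, 0, 0, 0, 0, 0, 1, 0, 0, 0, 0, 0, 0, 1]}}

```text
time_s: 13.78
eef_pos: [0.4275, -0.3319, 0.0592]
eef_rot: [-0.0, 0.55, 0.835, 0.0]
wrist_force: [-0.5, -1.0, 0.1]
opening: 0.997
grasp_force: 0.0
```

{"method": "jog_arm", "body": {"increments": [0, 0, -0.04, 0, 0, 0, 1, 0, 0, -0.12, 0, 0, 0, 1, 0, 0, -0.2, 0, 0, 0, 1, 0, 0, -0.2267, 0, 0, 0, 1, 0, 0, -0.2267, 0, 0, 0, 1, 0, 0, -0.2267, 0, 0, 0, 1]}}

```text
time_s: 14.52
eef_pos: [0.4269, -0.3312, 0.2276]
eef_rot: [-0.001, 0.55, 0.835, 0.0]
wrist_force: [1.3, -0.2, -0.5]
opening: 1.0
grasp_force: 0.0
```

Run:
```python
from h import *
c=cal("wrist");W=imaging.camera("wrist");cv2.imwrite("pics/w6.png",W); np.save("w6v.npy",c[2])
g=proj(c,[.429,-.3315,.078]);A=blob(W,[15,110,60],[34,255,255],g,75)
print(g,cv2.contourArea(A),cv2.minAreaRect(onz(c,A.reshape(-1,2),.078)[:,:2].astype(np.float32)*1000),totool([.448,-.0715,.23])[0])
```

```text
[319.32289291 221.09935352] 10844.0 ((428.3993225097656, -328.2690734863281), (117.67598724365234, 125.60655975341797), 77.8494644165039) [ 0.23008391  0.12200365 -0.00209623]
```

View pics/w6.png

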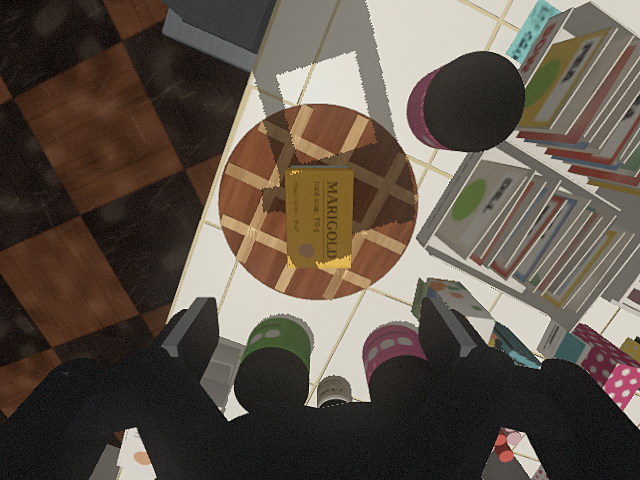

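The yellow box sits squarely on blue, its top corners at (287,170), (353,169), (351,269), (288,269). Next is the tin.

Converted, 0.23 m is 0.3067, 0.122 m is 0.1627.

{"method": "jog_arm", "body": {"increments": [0.0667, 0.0347, 0, 0, 0, 0, 1, 0.1333, 0.0707, 0, 0, 0, 0, 1, 0.2133, 0.1133, 0, 0, 0, 0, 1, 0.28, 0.148, 0, 0, 0, 0, 1, 0.3067, 0.1627, 0, 0, 0, 0, 1, 0.3067, 0.1627, 0, 0, 0, 0, 1, 0.3067, 0.1627, 0, 0, 0, 0, 1]}}

```text
time_s: 15.45
eef_pos: [0.4484, -0.0729, 0.2284]
eef_rot: [-0.001, 0.55, 0.835, -0.0]
wrist_force: [-0.1, 0.4, 0.2]
opening: 1.001
grasp_force: 0.0
```

Run:
```python
from h import *
c=cal("wrist");W=imaging.camera("wrist");T=imaging.camera("top");cv2.imwrite("pics/w7.png",W);cv2.imwrite("pics/top2.png",T)
K,d,_=c;c6=(K,d,np.load("w6v.npy"));ct=cal("top")
P=onz(c6,[(287,170),(353,169),(351,269),(288,269)],.078);print("yellow",P.mean(0),np.linalg.norm(np.diff(P,axis=0),axis=1))
g=proj(ct,[.429,-.3315,.078]);B=blob(T,*YEL,g,30);print(g,cen(B),cv2.contourArea(B),"tri",tri([c6,ct],[(319.7,219),cv2.minAreaRect(B)[0]]))
g=proj(c,[.448,-.0715,.022]);A=blob(W,[55,50,25],[95,255,230],g,45);e=cv2.minEnclosingCircle(A)
p=onz(c,A.reshape(-1,2),.02)[:,:2].astype(np.float32)*1000
print(g,cv2.contourArea(A),cen(A),e,cv2.minEnclosingCircle(p)); q=cv2.minEnclosingCircle(p)[0]
print("tri",tri([c,ct],[cen(A),cen(blob(cv2.imread("pics/top0.png"),*GRN,(361,272),18))]))
print(totool([q[0]/1000,q[1]/1000,.003])[0])
```

```text
yellow [ 0.42941579 -0.33155548  0.078     ] [0.05518149 0.08979284 0.05732786]
[478.17813715 282.32518399] [479.24699502 283.88097332] 1137.0 tri [ 0.41364074 -0.295519    0.23962303]
[317.74360254 204.88231933] 1576.0 [320.33058376 203.85321489] ((318.300537109375, 204.43470764160156), 24.713274002075195) ((448.96649169921875, -71.60134887695312), 25.91649055480957)
tri [ 0.4486903  -0.07108841  0.01783708]
[0.00139561 0.00130007 0.22577163]
```

Converted, 0.224 m is 0.2987, 0.216 m is 0.288.

{"method": "jog_arm", "body": {"increments": [0.0013, 0.0013, 0.08, 0, 0, 0, 1, 0.0013, 0.0013, 0.16, 0, 0, 0, 1, 0.0013, 0.0013, 0.2267, 0, 0, 0, 1, 0.0013, 0.0013, 0.2667, 0, 0, 0, 1, 0.0013, 0.0013, 0.288, 0, 0, 0, 1, 0.0013, 0.0013, 0.2987, 0, 0, 0, 1, 0.0013, 0.0013, 0.2987, 0, 0, 0, 1]}}

```text
time_s: 16.42
eef_pos: [0.4497, -0.0716, 0.0056]
eef_rot: [0.0, 0.55, 0.835, 0.0]
wrist_force: [0.6, 0.1, -0.5]
opening: 1.004
grasp_force: 0.0
```

{"method": "jog_arm", "body": {"increments": [0, 0, 0, 0, 0, 0, 0, 0, 0, 0, 0, 0, 0, 0, 0, 0, 0, 0, 0, 0, 0, 0, 0, 0, 0, 0, 0, 0, 0, 0, 0, 0, 0, 0, 0, 0, 0, 0, 0, 0, 0, 0]}}

```text
time_s: 17.18
eef_pos: [0.4502, -0.0715, 0.0067]
eef_rot: [0.001, 0.55, 0.835, 0.0]
wrist_force: [-2.7, 0.4, 8.7]
opening: 0.584
grasp_force: 60.6
```

{"method": "jog_arm", "body": {"increments": [0, 0, -0.0667, 0, 0, 0, 0, 0, 0, -0.1467, 0, 0, 0, 0, 0, 0, -0.2133, 0, 0, 0, 0, -0.0533, -0.028, -0.24, 0, 0, 0, 0, -0.12, -0.0627, -0.24, 0, 0, 0, 0, -0.1867, -0.0987, -0.24, 0, 0, 0, 0, -0.2533, -0.1333, -0.24, 0, 0, 0, 0, -0.308, -0.162, -0.24, 0, 0, 0, 0, -0.308, -0.162, -0.2, 0, 0, 0, 0, -0.308, -0.162, -0.16, 0, 0, 0, 0]}}

```text
time_s: 18.42
eef_pos: [0.4288, -0.3323, 0.1252]
eef_rot: [0.001, 0.551, 0.835, -0.0]
wrist_force: [0.1, -0.0, -0.1]
opening: 0.579
grasp_force: 62.8
```

{"method": "jog_arm", "body": {"increments": [0, 0, 0, 0, 0, 0, 0, 0, 0, 0, 0, 0, 0, 0]}}

```text
time_s: 18.68
eef_pos: [0.4294, -0.3317, 0.1266]
eef_rot: [0.001, 0.55, 0.835, -0.0]
wrist_force: [0.5, -0.8, -0.7]
opening: 0.584
grasp_force: 62.8
```

Run:
```python
from h import *
print(totool([.4293,-.3315,.0847])[0])
c=cal("wrist");cv2.imwrite("pics/w8.png",imaging.camera("wrist")); np.save("w8v.npy",c[2])
```

```text
[ 2.84594957e-04 -8.00028352e-05  4.18862530e-02]
```

View pics/w8.png

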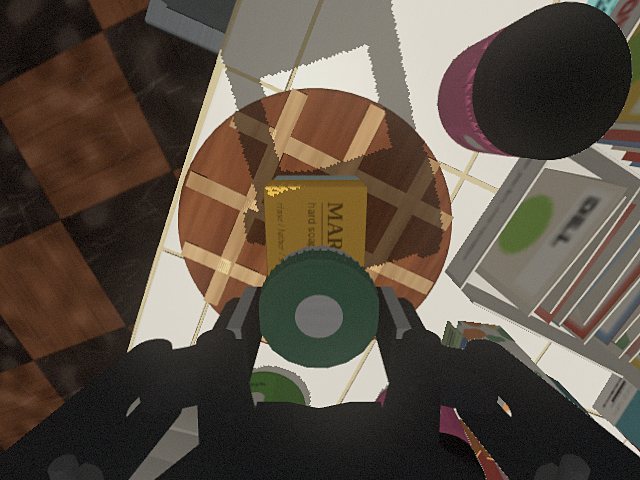

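The tin is held level, its disc at (319,316), in line with the yellow box (far edge centre u≈316). I'll lower and release.

Converted, 0.041 m is 0.0547, 0.04 m is 0.0533.

{"method": "jog_arm", "body": {"increments": [0, -0.0013, 0.02, 0, 0, 0, 0, 0, -0.0013, 0.0373, 0, 0, 0, 0, 0, -0.0013, 0.048, 0, 0, 0, 0, 0, -0.0013, 0.0533, 0, 0, 0, 0, 0, -0.0013, 0.0547, 0, 0, 0, 0, 0, -0.0013, 0.0547, 0, 0, 0, 0]}}

```text
time_s: 19.48
eef_pos: [0.4281, -0.3318, 0.0847]
eef_rot: [0.0, 0.55, 0.835, -0.0]
wrist_force: [-1.1, 0.8, 3.3]
opening: 0.582
grasp_force: 63.1
```

Contact at 3 N; release and rise.

{"method": "jog_arm", "body": {"increments": [0, 0, 0, 0, 0, 0, 1, 0, 0, 0, 0, 0, 0, 1, 0, 0, 0, 0, 0, 0, 1, 0, 0, 0, 0, 0, 0, 1, 0, 0, 0, 0, 0, 0, 1]}}

```text
time_s: 20.1
eef_pos: [0.428, -0.3317, 0.0843]
eef_rot: [0.0, 0.55, 0.835, -0.0]
wrist_force: [-0.8, 0.6, -0.2]
opening: 0.999
grasp_force: 0.0
```

{"method": "jog_arm", "body": {"increments": [0, 0, -0.04, 0, 0, 0, 1, 0, 0, -0.12, 0, 0, 0, 1, 0, 0, -0.2, 0, 0, 0, 1, 0, 0, -0.2, 0, 0, 0, 1, 0, 0, -0.2, 0, 0, 0, 1]}}

```text
time_s: 20.72
eef_pos: [0.4278, -0.3315, 0.234]
eef_rot: [-0.0, 0.55, 0.835, -0.0]
wrist_force: [0.0, -0.2, -0.3]
opening: 1.0
grasp_force: 0.0
```

Run:
```python
from h import *
c=cal("wrist");W=imaging.camera("wrist");cv2.imwrite("pics/w9.png",W); np.save("w9v.npy",c[2])
g=proj(c,[.429,-.3315,.1]);A=blob(W,[55,50,25],[95,255,230],g,50);p=onz(c,A.reshape(-1,2),.1)[:,:2].astype(np.float32)*1000
print(g,cv2.contourArea(A),cen(A),cv2.minEnclosingCircle(p)); print(totool([.6265,.0115,.2])[0])
```

```text
[318.40541967 224.65908136] 2840.0 [318.43609155 222.92775822] ((428.8517761230469, -330.76611328125), 26.039196014404297)
[0.23597617 0.31822183 0.03319989]
```

View pics/w9.png

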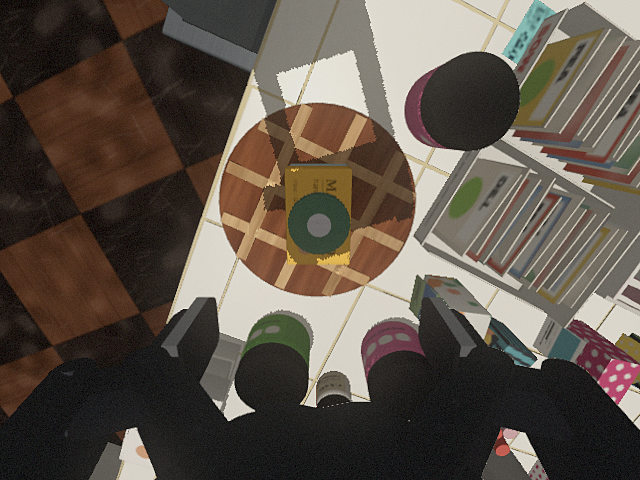

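The tin is on the yellow box with its disc at (319,224) and its centre at (0.4288, -0.331). Next is the lip balm.

Converted, 0.318 m is 0.424, 0.236 m is 0.3147.

{"method": "jog_arm", "body": {"increments": [0.04, 0.0533, 0, 0, 0, 0, 1, 0.088, 0.12, 0, 0, 0, 0, 1, 0.1373, 0.1853, 0, 0, 0, 0, 1, 0.1867, 0.252, 0, 0, 0, 0, 1, 0.2347, 0.3173, 0, 0, 0, 0, 1, 0.284, 0.384, 0, 0, 0, 0, 1, 0.3147, 0.424, 0, 0, 0, 0, 1, 0.3147, 0.424, 0, 0, 0, 0, 1, 0.3147, 0.424, 0, 0, 0, 0, 1]}}

```text
time_s: 21.9
eef_pos: [0.6258, 0.0104, 0.2324]
eef_rot: [-0.001, 0.55, 0.835, -0.001]
wrist_force: [-0.8, 0.7, -0.1]
opening: 0.998
grasp_force: 0.0
```

Run:
```python
from h import *
c=cal("wrist");W=imaging.camera("wrist");cv2.imwrite("pics/w10.png",W); np.save("w10v.npy",c[2])
g=proj(c,[.6265,.0115,.067]);g0=proj(c,[.6265,.0115,0]);A=blob(W,[18,90,50],[34,255,255],g,30);ct=cal("top")
print(g,g0,cv2.contourArea(A),cen(A),cv2.boundingRect(A),tri([c,ct],[cen(A),cen(blob(cv2.imread("pics/top0.png"),*YEL,(327,193),10))]))
print(totool([.6265,.0115,.022])[0])
x,y=g.astype(int);cv2.imwrite("pics/w10c.png",cv2.resize(W[y-110:y+110,x-150:x+150],None,fx=2.5,fy=2.5))
```

```text
[318.86897108 214.73628614] [318.93965238 200.80995335] 281.5 [321.25636471 213.21077561] (313, 203, 18, 21) [0.62822746 0.01109502 0.0527    ]
[0.00109931 0.00164266 0.21088247]
```

View pics/w10c.png

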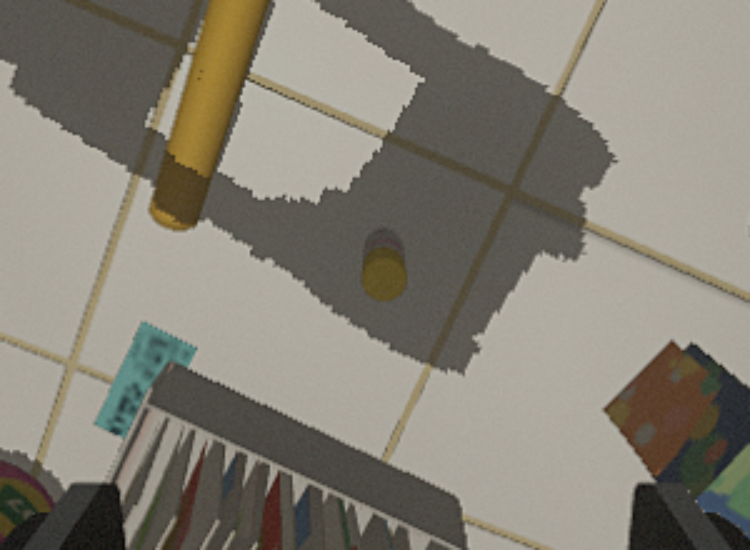

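The balm cap is centred at about (321.6,213.7), about 2 mm to +y of prediction. The candle end is more than 70 mm to the left, clear of the open fingers.

The manual's scale: shifts go in shares of 0.75 m and turns go in shares of 180 degrees. Converting my numbers, 0.208 m is 0.2773, 0.2 m is 0.2667.

{"method": "jog_arm", "body": {"increments": [0.0013, 0.004, 0.08, 0, 0, 0, 1, 0.0013, 0.004, 0.1467, 0, 0, 0, 1, 0.0013, 0.004, 0.2, 0, 0, 0, 1, 0.0013, 0.004, 0.24, 0, 0, 0, 1, 0.0013, 0.004, 0.2667, 0, 0, 0, 1, 0.0013, 0.004, 0.2773, 0, 0, 0, 1, 0.0013, 0.004, 0.2773, 0, 0, 0, 1]}}

```text
time_s: 22.82
eef_pos: [0.6295, 0.0124, 0.0266]
eef_rot: [0.0, 0.55, 0.835, 0.0]
wrist_force: [1.1, 0.0, 0.4]
opening: 1.004
grasp_force: 0.0
```

{"method": "jog_arm", "body": {"increments": [0, 0, 0, 0, 0, 0, 0, 0, 0, 0, 0, 0, 0, 0, 0, 0, 0, 0, 0, 0, 0, 0, 0, 0, 0, 0, 0, 0, 0, 0, 0, 0, 0, 0, 0, 0, 0, 0, 0, 0, 0, 0, 0, 0, 0, 0, 0, 0, 0, 0, 0, 0, 0, 0, 0, 0]}}

```text
time_s: 23.82
eef_pos: [0.6295, 0.0128, 0.0267]
eef_rot: [0.0, 0.55, 0.835, 0.0]
wrist_force: [-1.2, 0.1, 4.6]
opening: 0.18
grasp_force: 58.4
```

Converted, -0.32 m is -0.4267, -0.29 m is -0.3867.

{"method": "jog_arm", "body": {"increments": [0, 0, -0.0667, 0, 0, 0, 0, 0, 0, -0.1467, 0, 0, 0, 0, 0, 0, -0.2133, 0, 0, 0, 0, -0.04, -0.0533, -0.2667, 0, 0, 0, 0, -0.088, -0.12, -0.2667, 0, 0, 0, 0, -0.1373, -0.1867, -0.2667, 0, 0, 0, 0, -0.1867, -0.2533, -0.2667, 0, 0, 0, 0, -0.236, -0.32, -0.2667, 0, 0, 0, 0, -0.2853, -0.3867, -0.2667, 0, 0, 0, 0, -0.3147, -0.4267, -0.2667, 0, 0, 0, 0]}}

```text
time_s: 25.08
eef_pos: [0.4266, -0.3326, 0.2258]
eef_rot: [-0.0, 0.551, 0.835, -0.0]
wrist_force: [-0.7, -0.1, -0.8]
opening: 0.177
grasp_force: 58.6
```

{"method": "jog_arm", "body": {"increments": [0, 0, 0.04, 0, 0, 0, 0, 0, 0, 0.0667, 0, 0, 0, 0, 0, 0, 0.0667, 0, 0, 0, 0, 0, 0, 0.0667, 0, 0, 0, 0]}}

```text
time_s: 25.58
eef_pos: [0.4288, -0.3306, 0.1769]
eef_rot: [0.0, 0.55, 0.835, -0.0]
wrist_force: [-0.1, -0.0, 0.5]
opening: 0.178
grasp_force: 58.6
```

Run:
```python
from h import *
print(totool([.4288,-.331,.1267])[0])
cv2.imwrite("pics/w11.png",imaging.camera("wrist"))
```

```text
[-0.00034086 -0.00014949  0.05019174]
```

View pics/w11.png

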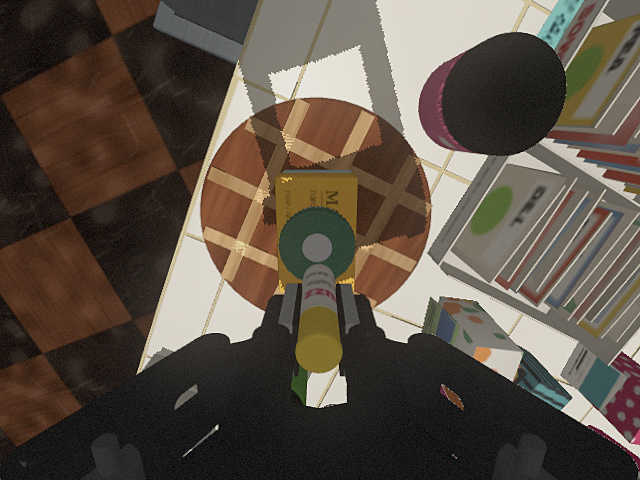

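The balm is held upright (cap (320,352), foot ≈(318,268)) in line with the tin's disc at (316,247). Lowering.

Converted, 0.049 m is 0.0653, 0.047 m is 0.0627.

{"method": "jog_arm", "body": {"increments": [0, -0.0013, 0.0267, 0, 0, 0, 0, 0, -0.0013, 0.0467, 0, 0, 0, 0, 0, -0.0013, 0.0587, 0, 0, 0, 0, 0, -0.0013, 0.0627, 0, 0, 0, 0, 0, -0.0013, 0.0653, 0, 0, 0, 0, 0, -0.0013, 0.0653, 0, 0, 0, 0, 0, -0.0013, 0.0653, 0, 0, 0, 0]}}

```text
time_s: 26.5
eef_pos: [0.4278, -0.331, 0.1277]
eef_rot: [0.0, 0.55, 0.835, -0.0]
wrist_force: [0.4, 0.3, -0.5]
opening: 0.182
grasp_force: 58.6
```

Converted, 0.001 m is 0.0013.

{"method": "jog_arm", "body": {"increments": [0, 0, 0.0013, 0, 0, 0, 0, 0, 0, 0.0013, 0, 0, 0, 0]}}

```text
time_s: 26.75
eef_pos: [0.4277, -0.331, 0.1267]
eef_rot: [0.0, 0.55, 0.835, -0.0]
wrist_force: [-0.4, -0.0, 2.2]
opening: 0.178
grasp_force: 58.7
```

{"method": "jog_arm", "body": {"increments": [0, 0, 0, 0, 0, 0, 0]}}

```text
time_s: 26.88
eef_pos: [0.4278, -0.331, 0.1267]
eef_rot: [0.0, 0.55, 0.835, -0.0]
wrist_force: [0.7, 0.1, 3.3]
opening: 0.181
grasp_force: 58.8
```

{"method": "jog_arm", "body": {"increments": [0, 0, 0, 0, 0, 0, 0.25, 0, 0, 0, 0, 0, 0, 0.35, 0, 0, 0, 0, 0, 0, 0.6, 0, 0, 0, 0, 0, 0, 1, 0, 0, 0, 0, 0, 0, 1, 0, 0, 0, 0, 0, 0, 1, 0, 0, 0, 0, 0, 0, 1]}}

```text
time_s: 27.75
eef_pos: [0.4276, -0.3308, 0.1263]
eef_rot: [-0.0, 0.55, 0.835, 0.0]
wrist_force: [0.4, -0.4, -0.9]
opening: 0.999
grasp_force: 0.0
```

{"method": "jog_arm", "body": {"increments": [0, 0, -0.0267, 0, 0, 0, 1, 0, 0, -0.08, 0, 0, 0, 1, 0, 0, -0.1467, 0, 0, 0, 1, 0, 0, -0.2, 0, 0, 0, 1, 0, 0, -0.2, 0, 0, 0, 1]}}

```text
time_s: 28.38
eef_pos: [0.429, -0.3324, 0.2806]
eef_rot: [0.004, 0.55, 0.835, -0.001]
wrist_force: [0.5, 0.3, -1.1]
opening: 1.001
grasp_force: 0.0
```

{"method": "jog_arm", "body": {"increments": [0.0533, 0.0267, 0, 0, 0, 0, 1, 0.12, 0.06, 0, 0, 0, 0, 1, 0.1867, 0.0933, 0, 0, 0, 0, 1, 0.2533, 0.1267, 0, 0, 0, 0, 1, 0.3067, 0.16, 0, 0, 0, 0, 1, 0.3067, 0.16, 0, 0, 0, 0, 1, 0.3067, 0.16, 0, 0, 0, 0, 1]}}

```text
time_s: 29.25
eef_pos: [0.4467, -0.0723, 0.2756]
eef_rot: [-0.0, 0.55, 0.835, -0.0]
wrist_force: [-0.2, -0.2, 0.1]
opening: 0.998
grasp_force: 0.0
```

Run:
```python
from h import *
S=imaging.camera("scene");cv2.imwrite("pics/s2.png",S);c=cal("scene")
for z in(.018,.1,.167):print(proj(c,[.4288,-.331,z]))
cv2.imwrite("pics/s2c.png",cv2.resize(S[190:470,200:520],None,fx=2,fy=2))
```

```text
[374.13457154 379.79872703]
[377.27888136 355.01634647]
[380.12442921 332.23682276]
```

View pics/s2c.png

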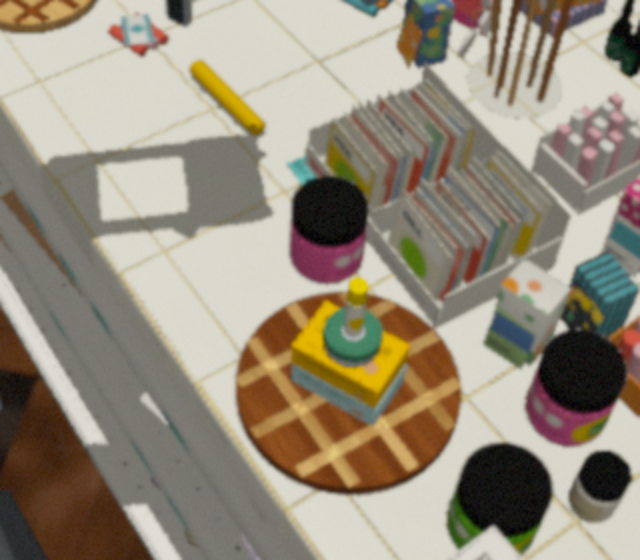

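The full tower stands upright and aligned on the dark board, with the balm cap at (378,333) against (380,332) expected. The bystanders look undisturbed.

{"method": "jog_arm", "body": {"increments": [0, 0, 0, 0, 0, 0, 1, 0, 0, 0, 0, 0, 0, 1]}}

```text
time_s: 29.55
eef_pos: [0.4469, -0.073, 0.2761]
eef_rot: [-0.0, 0.551, 0.835, -0.0]
wrist_force: [0.1, -0.2, 0.4]
opening: 0.999
grasp_force: 0.0
```

```bash
python3 -c "
from bench import ctrl, imaging
print(ctrl.hand_in())"
```

```text
the job is handed in; nothing more can be done
None
```

The gift tower (blue soap, yellow soap, tin, upright lip balm) stands in the middle of the dark board with the other goods apparently undisturbed; I handed the job in at about 29.6 s, and the hand-in returned no verdict.

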